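Stop the label rewinder and hold its tension arm up for threading

ROBOT

A 6-joint arm with a two-finger parallel gripper is mounted at the origin on the work surface. World frame = base frame: x ahead of the robot, y to its left, z up, the work surface at z = 0. Lengths are in mm, angles in rad, forces in N, time in s.
With the tool pointing down it reaches from about 275 to 750 mm from the base axis. Payload 10.2 kg.
Tool frame: the origin (TCP) lies between the finger pads; the fingertips stand 17 mm ahead of it and the grasp point (between the pads) lies 2 mm behind it; z points along the fingers, y is the line along which they close (so a half turn about z gives the same grasp; the last joint's range is limited). The gripper opens to 85 mm and grips with 20 to 120 N. Pads are 22 mm wide; open, the fingers measure 114 mm over their backs; the gripper's body (76 mm by 85 mm) begins 54 mm behind the grasp point. The pads swing forward as they close: fully open they stand 13 mm farther back than shut.
Start: joints at [-1.381, 0.313, 1.498, -0, 1.331, -0.223], TCP at [210.605, -480.912, 248.294] pointing down, gripper open.
Joint ranges: [-2.94, 2.94], [-0.97, 2.17], [0.19, 2.56], [-1.23, 4.37], [0.02, 3.11], [-2.88, 2.88]. Speed limits (rad/s): [2.39, 2.39, 3.01, 3.14, 3.14, 3.14].

INTERFACE

Orientations are given as a unit quaternion [w, x, y, z].
In Python, from rig import * gives the robot as it stands.
- The arm moves only by the tool step_arm, never from a script. Its argument "commands" is text: rows parted by semicolons, each of 7 numbers parted by spaces: the opening, from 0 (shut) to 1 (fully open), then the shift along the tool's x, y, z in cm, then the turn, a rotation vector about the tool's x, y, z in rad. In form: hand x y z rx ry rz; .... A call has 1 to 20 rows; each row is the pose to reach, as a shift and turn from the pose commanded when the call began, along the tool's axes at that moment; what a row does not reach only later rows make up. A row lasts 1/12 s, in which the tool goes at most 41.7 mm and 7.16 degrees, less where a joint would pass 70% of its speed; a pose out of reach is approached as far as the arm can. A call with a gripper value outside its range is refused whole. The fingers move at their own pace and stop on an object; "newtons" is the grip in N (left out, the last holds). Time passes only in rows, so rows that repeat a pose let the fingers close. It gives the time, the measured TCP pose, the force, the opening and the grip force at its end, in the units of the state.
- sense(): the state, without advancing time (a new reading comes with each control period).
- capture(name): name is "side" or "top" or "wrist"; returns the picture (420x560x3 uint8, red, green, blue); there is no depth.
- camera_model(name): a dict with "mtx" (3x3 intrinsics, pixels), "eye" and "rotation" of the camera in the world. Camera axes: x right, y down, z forward; pixel columns grow to the right and rows downward; lengths in mm; the calibration is good to about 2 mm. The wrist camera is an equidistant fisheye: a pixel r from the principal point sees the ray r / f radians off the axis. A picture is of the moment at which its call begins: read the wrist's pose just before it. camera_model takes no time and is no camera call; for the wrist camera it gives the pose at the moment of the call.
- finish_job(): hands the job in; it is judged then, once.
Trained networks look in the newest picture that a camera, given by its name, has taken for a name from the list of things; names that differ only in an ending like _2 or _b are one class to them, and where a whole thing is asked for, a point or a joint stands for the part that bears it (a point fixed in the world has none). Each returns a list of dicts, best first, with "score" (0 to 1); they miss things now and then, are a little off and sometimes report something else, mostly with a low value. They report only what shows in the picture. A call takes as long as a camera call.
- search_frame(camera, label): "rect" ([centre column, centre row, width, height] in pixels, round what is visible of it).
- trace(camera, label): "mask" (420x560 bool, what is visible of it) and "rect" ([centre column, centre row, width, height] in pixels, round what is visible of it).
- spot_point(camera, label): "xy" ([column, row] in pixels: a listed point, or the origin of a listed thing).
The state is a dict: "time_s": time; "joints": joint angles; "dq": joint speeds; "tau": joint torques, N m; "eef_pos": TCP position; "ee_rot": TCP orientation; "force": force on the tool from outside, world axes, zero at the start; "wrist_torque": the same for the moment, N m; "grip_width": opening from 0.0 (shut) to 1.0 (fully open); "grip_force": force on a finger pad.
Only numpy, scipy, OpenCV 4.12 (cv2) and the standard library are available. Lean on these libraries where they do the work, as an engineer would, in place of code of your own. Each camera call takes 0.05 s, during which the arm holds its last target. There are 200 camera calls.

TASK

I am about to thread new label liner from the printer onto the rewinder's reel. Push the red mushroom stop plunger on top of the rewinder fully down, so that the motor cannot start, and take your hand off it; then swing the spring-loaded tension arm (the blue arm with the white roller) up towards the reel as far as its stop and keep holding it there with the fingers: your program finishes while still holding the arm against its stop, so that I can feed the liner under the roller. Leave the things lying about on the bench and on the rewinder where they are.

Things in the scene. Friction and masses are not known exactly. Their poses are not given: they have to be found in the camera images.
- rewinder: Label rewinder fixed to the table, frame on the table under the faceplate, whose front looks to -x (to the robot); z up, yaw varies. Mm: base plate x -160..130, y -190..165, 8 thick; grey motor housing x 0..120, y -190..50, top z 195; faceplate ear for the arm y 50..165, top z 125; reel with 180 flanges x -155..-12, axis along x at y -50, z 125.
- stop_plunger (a joint): Stroke of the red mushroom stop plunger, m: 0 out, 0.007 fully down. It moves straight down, about 4 N to start it and 8 N to bottom it, and springs back out when let go.
- plunger_top (a point): Middle of the top of the mushroom (head 40 mm across, slightly domed), in the rewinder's frame at x 60, y -20, z 231.5 mm when out. It moves with the plunger.
- tension_swing (a joint): Angle of the sprung tension arm, rad: 0 at rest (lying out to the rewinder's +y side, 15 degrees above level), growing as it swings up and in towards the reel, 1.047 at its upper stop (75 degrees above level). Its spring and weight drive it back to 0 along the roller's arc: 4 to 5 N at the roller near rest, 7 N at the stop.
- tension_arm: The blue flat arm (8 x 22 mm, 140 mm long) with all it carries, roller included. Origin on the pivot axis at the faceplate; its y axis runs along the arm to the roller, its x axis along the pivot axis, parallel to the roller.
- pivot (a point): Point of the arm's pivot axis level with the roller's middle, in the rewinder's frame at x -90, y 110, z 60 mm (in the air, 90 mm in front of the faceplate). The pivot axis is along the rewinder's x.
- roller_mid (a point): Middle of the white roller at the arm's end, on its axis, 140 mm from the pivot axis. Roller 20 mm in diameter, free-turning, level along the rewinder's x, 104 mm bare between two black collars 32 mm across. In the rewinder's frame: at rest x -90, y 245, z 96 mm; at the upper stop x -90, y 146, z 195 mm. Can be pinched from above or pushed.
- tape_roll: roll of brown packing tape, 90 mm across, 48 mm high, lying flat on top of the rewinder's motor housing beside the plunger (about 100 mm from it); origin at the centre of its underside
- phone: black phone 150 x 72 x 9 mm lying on the table under the tension roller; origin at the centre of its underside
- knife: yellow utility knife, 160 mm long, 30 mm wide, 18 mm high, lying on the rewinder's base plate under the reel; origin on its underside
- label_roll: white roll of labels, 110 mm across, 100 mm high, standing on end on the table; origin at the centre of its underside
- spare_core: empty brown card core, 84 mm across, 110 mm high, standing on end on the table; origin at the centre of its underside
- tape_measure: yellow tape measure 75 x 40 x 68 mm standing on the table between the rewinder's ear and the printer; origin at the centre of its underside
- glove_box: green cardboard box of gloves 240 x 120 x 75 mm on the table; origin at the centre of its underside

How it is judged:
By the outcome, as a careful person would: the job done as asked, in the order asked, and still so for the second after the job is handed in, while the arm keeps its last pose, push and grip.
It also fails if it takes over 48 s, if anything falls off the work surface, if the arm or the gripper's body presses on something with over 40 N, if the wrist force passes 120 N, or if a joint passes its speed limit or range.

## Working session

There is one attempt and no reset: what is moved stays moved. The work goes in short steps, Python scripts to look and compute and a tool call to move; the robot and the scene stay as the last step left them, time stands still between calls to the robot, and variables do not carry over. Pictures are saved under pics/ and viewed, at most 10 in all, crops included, and the job is handed in when it is done.

Besides the shell and the picture viewer there is one more tool, called after "Call:" by a JSON object that holds its "op" and its "data", one argument or row to a line. step_arm: Moves the arm, as the interface text tells. Its arguments: {"type":"object","properties":{"commands":{"type":"string"},"newtons":{"type":"number"}},"required":["commands"]}

```bash
mkdir -p pics; ls; cat > h.py <<'E'
from rig import *
import numpy as np, cv2
from scipy.spatial.transform import Rotation as R
def ray(cam,px,m=None):
    m=m or camera_model(cam); K=np.array(m["mtx"]); 
    x=(px[0]-K[0,2])/K[0,0]; y=(px[1]-K[1,2])/K[1,1]
    if cam=="wrist":
        r=np.hypot(x,y); d=np.array([x/r*np.sin(r),y/r*np.sin(r),np.cos(r)]) if r>1e-9 else np.array([0,0,1.])
    else: d=np.array([x,y,1.])
    d=np.array(m["rotation"])@d
    return np.array(m["eye"],float),d/np.linalg.norm(d)
def tri(rays):
    A=sum(np.eye(3)-np.outer(d,d) for e,d in rays); b=sum((np.eye(3)-np.outer(d,d))@e for e,d in rays)
    p=np.linalg.solve(A,b); return p,[round(float(np.linalg.norm((np.eye(3)-np.outer(d,d))@(p-e))),1) for e,d in rays]
def proj(cam,P,m=None):
    m=m or camera_model(cam); K=np.array(m["mtx"]); c=np.array(m["rotation"]).T@(np.array(P,float)-np.array(m["eye"]))
    if cam=="wrist":
        t=np.arctan2(np.hypot(c[0],c[1]),c[2]); u=c[:2]/np.hypot(c[0],c[1])*t
    else: u=c[:2]/c[2]
    return np.array([K[0,0]*u[0]+K[0,2],K[1,1]*u[1]+K[1,2]])
E
cat > a.py <<'E'
from h import *
ims={c:capture(c) for c in("side","top")}
cv2.imwrite("pics/s1.png",ims["side"][:,:,::-1]);cv2.imwrite("pics/t1.png",ims["top"][:,:,::-1])
for p in("plunger_top","roller_mid","pivot","rewinder","tape_roll","label_roll","spare_core","tape_measure","glove_box","phone"):
    rs=[];
    for c in ims:
        s=spot_point(c,p)
        if s: print(p,c,np.round(s[0]["xy"]),round(s[0]["score"],2)); rs.append(ray(c,s[0]["xy"]))
    if len(rs)==2: q,e=tri(rs); print("   ",np.round(q),e)
print({c:np.round(camera_model(c)["eye"]) for c in("side","top","wrist")}, sense()["ee_rot"])
E
python3 a.py
```

```text
pics
plunger_top side [245. 190.] 0.68Traceback (most recent call last):
  File "a.py", line 8, in <module>
    if s: print(p,c,np.round(s[0]["xy"]),round(s[0]["score"],2)); rs.append(ray(c,s[0]["xy"]))
                                                                            ~~~^^^^^^^^^^^^^^
  File "h.py", line 10, in ray
    d=np.array(m["rotation"])@d
      ~~~~~~~~~~~~~~~~~~~~~~~^~
ValueError: matmul: Input operand 1 has a mismatch in its core dimension 0, with gufunc signature (n?,k),(k,m?)->(n?,m?) (size 3 is different from 4)
```

```bash
sed -i 's/np.array(m\["rotation"\])/Q(m["rotation"])/; ' h.py; cat >> h.py <<'E'
def Q(q): return R.from_quat(np.roll(np.array(q,float),-1)).as_matrix()
E
python3 a.py
```

```text
plunger_top side [244. 192.] 0.68
plunger_top top [289. 178.] 0.73
    [634. -80. 222.] [1.3, 1.3]
roller_mid side [272. 290.] 0.7
roller_mid top [200. 245.] 0.96
    [484. 181. 100.] [3.7, 3.7]
pivot side [282. 263.] 0.56
pivot top [250. 243.] 0.77
    [487.  42.  48.] [4.5, 4.5]
rewinder side [259. 242.] 0.79
rewinder top [283. 217.] 0.97
    [581. -59.   8.] [2.8, 2.8]
tape_roll side [252. 177.] 0.59
tape_roll top [328. 178.] 0.72
    [ 636. -188.  190.] [2.8, 2.8]
label_roll side [285. 385.] 0.61
label_roll top [129. 278.] 0.88
    [403. 416.   3.] [1.4, 1.4]
spare_core side [330. 185.] 0.61
spare_core top [394. 276.] 0.86
    [ 377. -390.    8.] [3.0, 3.0]
tape_measure side [228. 289.] 0.74
tape_measure top [211. 203.] 0.57
    [629. 163.  28.] [4.1, 4.1]
glove_box side [284. 158.] 0.96
glove_box top [428. 211.] 0.84
    [ 581. -518.   -2.] [2.1, 2.1]
phone side [273. 311.] 0.96
phone top [204. 250.] 0.9
    [482. 192.  -6.] [0.7, 0.7]
{'side': array([ 352.,  903., 1276.]), 'top': array([ 259.,  -63., 1367.]), 'wrist': array([ 287., -448.,  374.])} [5.54336966e-05 9.78777667e-01 2.04925050e-01 1.33188109e-05]
```

View pics/s1.png

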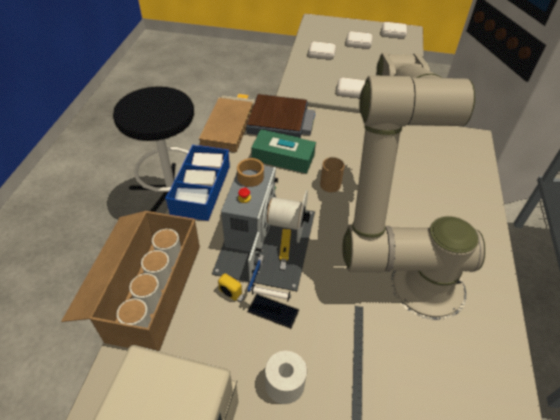

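View pics/t1.png

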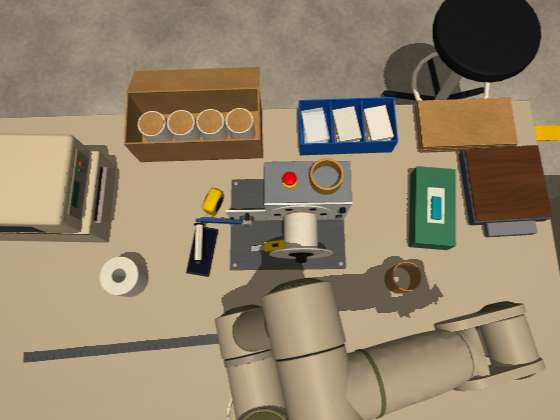

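The side view shows the plunger at (244,193), the tape roll behind it and the roller near (272,291). The top view shows the plunger at (289,178), the roller at (198,243) and the blue arm at (200–250,219). The rewinder's yaw is close to 0. I'll move above it, fingers shut, for a close look.

Call:
{"op": "step_arm", "data": {
  "commands": "0 24 -11.4 -8 0 0 0.2; 0 48 -22.7 -8 0 0 0.413; 0 48 -22.7 -8 0 0 0.413; 0 48 -22.7 -8 0 0 0.413; 0 48 -22.7 -8 0 0 0.413; 0 48 -22.7 -8 0 0 0.413; 0 48 -22.7 -8 0 0 0.413; 0 48 -22.7 -8 0 0 0.413; 0 48 -22.7 -8 0 0 0.413; 0 48 -22.7 -8 0 0 0.413; 0 48 -22.7 -8 0 0 0.413; 0 48 -22.7 -8 0 0 0.413; 0 48 -22.7 -8 0 0 0.413; 0 48 -22.7 -8 0 0 0.413; 0 48 -22.7 -8 0 0 0.413; 0 48 -22.7 -8 0 0 0.413; 0 48 -22.7 -8 0 0 0.413"
}}

```text
time_s: 2.67
eef_pos: [558.6, -81.4, 328.2]
ee_rot: [0.0, 1.0, -0.001, -0.0]
force: [-0.1, -0.4, 0.5]
grip_width: -0.002
grip_force: 0.0
```

```bash
cat > b.py <<'E'
from h import *
import sys,json
n=sys.argv[1]; s=sense(); print(s["time_s"],np.round(s["eef_pos"],1),np.round(R.from_quat(np.roll(s["ee_rot"],-1)).as_rotvec(),3),s["grip_width"],np.round(s["force"],1),np.round(s["joints"],2))
ms={}
for c in("wrist","side","top"):
    ms[c]=camera_model(c); im=capture(c); 
    cv2.imwrite(f"pics/{c}_{n}.png",im[:,:,::-1])
for p in sys.argv[2:]:
    rs=[]
    for c in ms:
        q=spot_point(c,p)
        if q and q[0]["score"]>.4: rs.append(ray(c,q[0]["xy"],ms[c])); print(p,c,np.round(q[0]["xy"],1),round(q[0]["score"],2))
    if len(rs)>1: a,e=tri(rs); print("  ",np.round(a,1),e)
    if len(rs)==3:
        a,e=tri(rs[:2]); print("   w+s",np.round(a,1),e); a,e=tri([rs[0],rs[2]]); print("   w+t",np.round(a,1),e)
E
python3 b.py 2 plunger_top roller_mid pivot tape_roll
```

```text
2.6667 [558.6 -81.4 328.2] [ 3.141e+00 -2.000e-03 -1.000e-03] -0.0023644016686497527 [-0.1 -0.4  0.5] [-0.35  0.36  1.22 -0.    1.56  1.22]
plunger_top wrist [275.2 108.2] 0.63
plunger_top side [244.1 191.7] 0.65
   [634.8 -80.9 225.5] [0.9, 0.9]
roller_mid wrist [ 79.  226.9] 0.85
roller_mid side [278.7 263.4] 0.75
roller_mid top [199.  243.9] 0.72
   [488.  151.7 162.8] [28.1, 23.4, 26.1]
   w+s [498.1 134.1 162.3] [20.1, 20.1]
   w+t [487.3 188.8  93.5] [2.6, 2.6]
pivot wrist [179.9 221.8] 0.81
pivot side [280.8 264.8] 0.81
   [483.5  51.7  52.4] [1.3, 1.3]
tape_roll side [282.8 383.9] 0.66
tape_roll top [325.9 181.4] 0.87
   [ 646.8  -51.8 -604.2] [301.9, 301.9]
```

View pics/wrist_2.png

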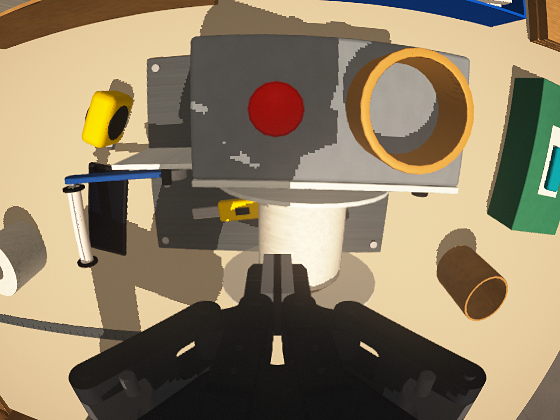

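The wrist view shows the plunger at (275,108), the tape roll at (415,110) and the roller from (75,188) to (87,262). Measured plunger position is (634.5, -80.5), with its top at about z 228. I'll approach and press gently.

Call:
{"op": "step_arm", "data": {
  "commands": "0 4 0 0 0 0 0; 0 7.6 -0.1 0 0 0 0; 0 7.6 -0.1 3.5 0 0 0; 0 7.6 -0.1 6 0 0 0; 0 7.6 -0.1 7.4 0 0 0; 0 7.6 -0.1 7.8 0 0 0; 0 7.6 -0.1 8.1 0 0 0; 0 7.6 -0.1 8.3 0 0 0; 0 7.6 -0.1 8.3 0 0 0; 0 7.6 -0.1 8.3 0 0 0"
}}

```text
time_s: 4.25
eef_pos: [635.3, -79.4, 246.7]
ee_rot: [0.0, 1.0, -0.0, 0.001]
force: [-3.2, 1.0, 5.3]
grip_width: -0.002
grip_force: 2.3
```

Call:
{"op": "step_arm", "data": {
  "commands": "0 0 0 0.2 0 0 0; 0 0 0 0.4 0 0 0; 0 0 0 0.5 0 0 0; 0 0 0 0.5 0 0 0"
}}

```text
time_s: 4.58
eef_pos: [635.4, -79.4, 241.6]
ee_rot: [0.0, 1.0, -0.0, 0.001]
force: [-2.9, 1.5, 7.7]
grip_width: -0.0
grip_force: 3.7
```

Call:
{"op": "step_arm", "data": {
  "commands": "0 0 0 0.1 0 0 0; 0 0 0 0.2 0 0 0; 0 0 0 0.2 0 0 0; 0 0 0 0.2 0 0 0"
}}

```text
time_s: 4.92
eef_pos: [635.5, -79.5, 241.3]
ee_rot: [0.001, 1.0, -0.0, 0.002]
force: [-6.0, 1.4, 14.0]
grip_width: -0.001
grip_force: 7.3
```

The plunger is bottomed: the force jumped to 14 N with no further travel. Now I'll retract and go above the roller with the fingers open.

Call:
{"op": "step_arm", "data": {
  "commands": "0 0 0 -3 0 0 0; 0 0 0 -7 0 0 0; 0 0 0 -10 0 0 0; 0 0 0 -10 0 0 0; 0 -5 -8 -10 0 0 0; 0.5 -10 -18 -8 0 0 0; 1 -14.8 -26.6 -2 0 0 0; 1 -14.8 -26.6 1 0 0 0; 1 -14.8 -26.6 1 0 0 0; 1 -14.8 -26.6 1 0 0 0; 1 -14.8 -26.6 1 0 0 0; 1 -14.8 -26.6 1 0 0 0; 1 -14.8 -26.6 1 0 0 0; 1 -14.8 -26.6 1 0 0 0; 1 -14.8 -26.6 1 0 0 0"
}}

```text
time_s: 6.17
eef_pos: [488.0, 186.2, 229.0]
ee_rot: [0.0, 1.0, -0.0, 0.001]
force: [-0.6, -0.1, 0.4]
grip_width: 0.997
grip_force: 0.0
```

```bash
python3 b.py 3 plunger_top roller_mid pivot; python3 - <<'E'
from h import *
m=camera_model("wrist")
print(np.round(proj("wrist",[487,187,96]),0),np.round(proj("wrist",[539,187,96]),0),np.round(proj("wrist",[634.5,-80.5,231.5])))
E
```

```text
6.1667 [488.  186.2 229. ] [ 3.142e+00 -0.000e+00  3.000e-03] 0.9966661654254277 [-0.6 -0.1  0.4] [ 0.14  0.32  1.54 -0.    1.28  1.71]
plunger_top side [242.5 187.8] 0.49
plunger_top top [289.5 176.2] 0.44
   [635.7 -80.8 241.6] [2.9, 2.9]
roller_mid wrist [276.2 194. ] 0.91
roller_mid side [270.6 291.3] 0.9
roller_mid top [398.2 277.4] 0.72
   [449.3 -29.5  33. ] [217.5, 160.4, 365.0]
   w+s [492.8 185.5  96.9] [1.7, 1.7]
   w+t [470.7 -36.  544.9] [268.1, 268.1]
pivot wrist [415.4 193.2] 0.64
pivot side [281.4 264.1] 0.92
pivot top [248.1 242.5] 0.55
   [486.1  48.1  57.1] [3.2, 4.9, 4.9]
   w+s [482.7  43.3  47.9] [2.6, 2.6]
   w+t [487.9  48.   65.9] [1.9, 1.9]
[276. 201.] [276. 139.] [657.  63.]
```

View pics/wrist_3.png

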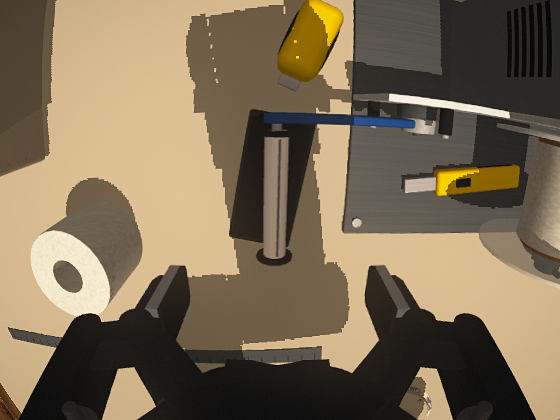

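The roller stands upright in the image at column 276, rows 138–250, centred between the open fingers. Measured position is (491, 185.5, 97), as it should be. I'll descend and pinch.

Call:
{"op": "step_arm", "data": {
  "commands": "1 0.2 0.1 4 0 0 0; 1 0.2 0.1 8 0 0 0; 1 0.2 0.1 11 0 0 0; 1 0.2 0.1 13.4 0 0 0; 1 0.2 0.1 13.4 0 0 0; 0.1 0.2 0.1 13.4 0 0 0; 0 0.2 0.1 13.4 0 0 0; 0 0.2 0.1 13.4 0 0 0; 0 0.2 0.1 13.4 0 0 0; 0 0.2 0.1 13.4 0 0 0; 0 0.2 0.1 13.4 0 0 0; 0 0.2 0.1 13.4 0 0 0; 0 0.2 0.1 13.4 0 0 0; 0 0.2 0.1 13.4 0 0 0",
  "newtons": 50
}}

```text
time_s: 7.93
eef_pos: [489.6, 187.3, 94.9]
ee_rot: [-0.002, 1.0, -0.0, 0.001]
force: [1.0, 11.4, -1.9]
grip_width: 0.215
grip_force: 48.9
```

Pinched: opening about 18 mm, grip 49 N. The 11 N side force suggests the roller lies 1–2 mm more to +y, so I'll follow the 140 mm arc with that correction, halfway first.

Call:
{"op": "step_arm", "data": {
  "commands": "0 0 -0.15 0 0 0 0; 0 0 0.22 -1.16 0 0 0; 0 0 0.68 -2.29 0 0 0; 0 0 1.25 -3.38 0 0 0; 0 0 1.9 -4.41 0 0 0; 0 0 2.65 -5.38 0 0 0; 0 0 3.47 -6.28 0 0 0; 0 0 3.47 -6.28 0 0 0; 0 0 3.47 -6.28 0 0 0"
}}

```text
time_s: 8.68
eef_pos: [488.9, 150.6, 157.2]
ee_rot: [-0.0, 1.0, -0.001, -0.0]
force: [-1.8, 3.4, -4.3]
grip_width: 0.218
grip_force: 49.4
```

The force is purely the spring's pull along the arc. I'll continue to the stop.

Call:
{"op": "step_arm", "data": {
  "commands": "0 0 0.9 -0.82 0 0 0; 0 0 1.87 -1.57 0 0 0; 0 0 2.9 -2.22 0 0 0; 0 0 3.98 -2.79 0 0 0; 0 0 4.65 -3.08 0 0 0; 0 0 5.11 -3.26 0 0 0; 0 0 5.58 -3.42 0 0 0; 0 0 6.05 -3.55 0 0 0; 0 0 6.05 -3.55 0 0 0; 0 0 6.05 -3.55 0 0 0"
}}

```text
time_s: 9.52
eef_pos: [487.7, 90.5, 192.0]
ee_rot: [-0.001, 1.0, -0.0, -0.002]
force: [-7.1, 6.2, -4.7]
grip_width: 0.217
grip_force: 49.5
```

Call:
{"op": "step_arm", "data": {
  "commands": "0 -0.05 0.12 -0.03 0 0 0; 0 -0.1 0.24 -0.06 0 0 0; 0 -0.1 0.36 -0.08 0 0 0; 0 -0.1 0.48 -0.1 0 0 0; 0 -0.1 0.48 -0.1 0 0 0; 0 -0.1 0.48 -0.1 0 0 0"
}}

```text
time_s: 10.02
eef_pos: [487.5, 88.4, 192.6]
ee_rot: [-0.003, 1.0, -0.0, -0.001]
force: [0.3, 22.6, -11.3]
grip_width: 0.213
grip_force: 49.4
```

The force rose to about 25 N along the arc while motion stopped at about 75°, so the arm is against its stop. I'll hold for a moment to check for slip and look.

Call:
{"op": "step_arm", "data": {
  "commands": "0 0 0 0 0 0 0; 0 0 0 0 0 0 0; 0 0 0 0 0 0 0; 0 0 0 0 0 0 0; 0 0 0 0 0 0 0; 0 0 0 0 0 0 0; 0 0 0 0 0 0 0; 0 0 0 0 0 0 0; 0 0 0 0 0 0 0; 0 0 0 0 0 0 0; 0 0 0 0 0 0 0; 0 0 0 0 0 0 0"
}}

```text
time_s: 11.02
eef_pos: [487.5, 88.4, 192.6]
ee_rot: [-0.003, 1.0, -0.0, -0.001]
force: [0.9, 22.6, -11.9]
grip_width: 0.216
grip_force: 49.4
```

```bash
python3 b.py 4 roller_mid plunger_top pivot; python3 - <<'E'
import cv2,numpy as np
s=cv2.imread("pics/side_4.png")[130:350,170:360]; cv2.imwrite("pics/c4.png",np.hstack([cv2.resize(s,(399,462)),cv2.resize(cv2.imread("pics/wrist_4.png"),(400,300))[:, :].copy() if 0 else cv2.copyMakeBorder(cv2.resize(cv2.imread("pics/wrist_4.png"),(400,300)),0,162,0,0,0)]))
E
```

```text
11.0167 [487.5  88.4 192.6] [-3.135e+00  0.000e+00  3.000e-03] 0.21580584153617632 [  0.9  22.6 -11.9] [-0.06  0.3   1.67  0.01  1.18  1.51]
roller_mid wrist [273.9 289.6] 0.72
roller_mid side [281.  245.7] 0.59
roller_mid top [245.4 215.6] 0.42
   [505.8  70.4 201.9] [21.3, 28.1, 43.7]
   w+s [484.3  86.8 193.5] [4.2, 4.2]
   w+t [526.6  63.  246.4] [25.6, 25.6]
plunger_top side [243.1 189.1] 0.62
plunger_top top [291.  178.1] 0.5
   [634.3 -84.8 231.6] [3.7, 3.7]
pivot wrist [323.7 200.7] 0.74
pivot side [278.7 264.8] 0.8
pivot top [248.7 243.6] 0.92
   [488.4  48.6  49.4] [4.2, 4.3, 2.2]
   w+s [488.4  51.2  53.1] [3.9, 3.9]
   w+t [487.   47.5  56.5] [1.8, 1.8]
```

View pics/c4.png

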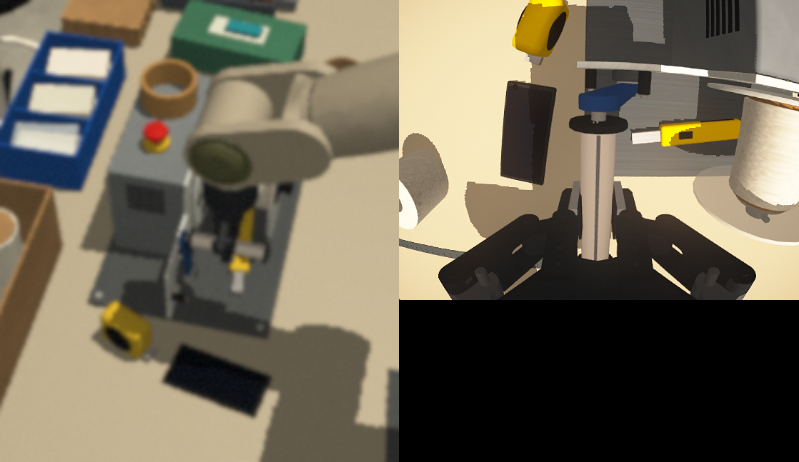

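In the picture the roller is held between the fingers at about (487, 88, 194), with the arm up at its stop. The readings stayed steady for a second, and the plunger, tape roll, phone, knife and tape measure have not moved.

```bash
python3 -c "
from rig import *
print(finish_job())"
```

```text
the job is handed in; nothing more can be done
None
```

I pushed the stop plunger fully down and let go of it. The tension arm is now held against its upper stop, with its roller pinched in the fingers at about 49 N grip, and the job is handed in; the plunger springs back out when released, so don't rely on it to keep the motor off while you thread.

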